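# Set out the seasonings in their holders

## Task

Set out the seasonings for dinner: stand the wooden pepper mill in the round coaster, the salt shaker in the square tray, and the two small red-capped spice jars in the oblong tray, one in each compartment (either way round). Each must stand upright, flat on the floor of its holder; leave the tin, the drinking glass, the yellow-lidded jar and everything else where they are.

Things in the scene. Friction and masses are not known exactly. Their poses are not given: they have to be found in the camera images.
- pepper_mill_center (a point): pepper mill: plain dark wooden cylinder with a thin steel ring two thirds up, a rounded head and a small steel knob on top; round, 44 mm diameter (47 mm at the foot, 43 mm at the head), 101 mm tall, 0.16 kg. The point is on its axis, half-way up (50 mm above its foot); z is its axis, up. Stands on the worktop at the start.
- salt_shaker_center (a point): salt shaker: small clear one with a grey domed top, round, 44 mm diameter, 90 mm tall, narrower (34 mm) above 70 mm, 0.1 kg. The point is on its axis, half-way up (45 mm above its foot); z is its axis, up. Stands on the worktop at the start.
- spice_jar_a_center (a point): one spice jar: clear glass with a paper label and a red screw cap, round, 45 mm diameter, 106 mm tall, 0.1 kg. The cap is its widest part: top 21 mm, 45 mm across, firm and fixed on; the glass under it is 42 mm across, so fingers close best on the cap. The two spice jars are interchangeable. The point is on its axis, half-way up (53 mm above its foot); z is its axis, up. Stands on the worktop at the start.
- spice_jar_b_center (a point): the other spice jar: clear glass with a paper label and a red screw cap, round, 45 mm diameter, 106 mm tall, 0.1 kg. The cap is its widest part: top 21 mm, 45 mm across, firm and fixed on; the glass under it is 42 mm across, so fingers close best on the cap. The two spice jars are interchangeable. The point is on its axis, half-way up (53 mm above its foot); z is its axis, up. Stands on the worktop at the start.
- round_coaster: round wooden coaster, 84 mm outer and 72 mm inner diameter, cork floor. Fixed to the worktop; floor 6 mm thick, walls 6 mm thick, rim 18 mm above the worktop. Origin: centre of its underside, on the worktop; z up. 
- square_tray: square wooden tray, 80 x 80 mm outside, 68 x 68 mm inside, cork floor. Fixed to the worktop; floor 6 mm thick, walls 6 mm thick, rim 18 mm above the worktop. Origin: centre of its underside, on the worktop; z up. 
- oblong_tray: oblong wooden tray, 80 mm along its x and 176 mm along its y outside, split by one 6 mm wall across its middle into two equal compartments with cork floors, each 68 mm (x) by 79 mm (y) inside, centred at y = +42.5 mm and y = -42.5 mm, x = 0. Fixed to the worktop; floor 6 mm thick, walls 6 mm thick, rim 18 mm above the worktop. Origin: centre of its underside, on the worktop; z up. 
- tin_center (a point): bystander, to be left alone: low round food tin, 75 mm diameter, 58 mm tall; the point is its centre.
- glass_center (a point): bystander, to be left alone: empty clear drinking glass, 81 mm diameter, 88 mm tall; the point is on its axis, half-way up.
- coffee_jar_center (a point): bystander, to be left alone: large jar with a yellow lid, 80 mm diameter, 142 mm tall; the point is its centre.
Things that resemble listed ones, but are neither listed nor needed, are in the scene too. What is shaped like the part that bears spice_jar_a_center but turquoise is not meant. Leave any blue or purple look-alike of the part that bears spice_jar_b_center alone.

How it is judged:
By the outcome, as a careful person would: the job done as asked, in the order asked, and still so for the second after the job is handed in, with the robot touching nothing.
It also fails if it takes over 106 s, if anything falls off the work surface, if the arm or the gripper's body presses on something with over 40 N, if the wrist force passes 120 N, or if a joint passes its speed limit or range.

## Robot

A 6-joint arm with a two-finger parallel gripper is mounted at the origin on a cart in front of the work surface, level with it; the furniture and walls round the work are solid. World frame = base frame: x ahead of the robot, y to its left, z up, the work surface at z = 0. Lengths are in m, angles in rad, forces in N, time in s.
With the tool pointing down it reaches from about 0.2 to 0.875 m from the base axis. Payload 3.4 kg.
Tool frame: the origin (TCP) lies between the finger pads; the fingertips stand 25 mm ahead of it and the grasp point (between the pads) lies 6 mm ahead of it; z points along the fingers, y is the line along which they close (so a half turn about z gives the same grasp; the last joint's range is limited). The gripper opens to 94 mm and grips with 3 to 60 N. Pads are 16 mm wide; open, the fingers measure 119 mm over their backs; the gripper's body (75 mm by 177 mm) begins 78 mm behind the grasp point.
Start: joints at [-1.332, 0.276, 1.505, -0, 1.361, -0.121], TCP at [0.202, -0.538, 0.23] pointing down, gripper open.
Joint ranges: [-2.89, 2.89], [-0.75, 2.08], [0.22, 2.7], [-1.18, 4.32], [0.11, 2.71], [-2.7, 2.7]. Speed limits (rad/s): [2.57, 2.57, 3.14, 3.14, 3.14, 3.14].

## Interface

Orientations are given as a 3x3 rotation matrix whose columns are the frame's x, y, z axes.
In Python, from cell import ctrl gives the robot as it stands. The module is installed in compiled form; this text tells all that it offers.
- The arm moves only by the tool arm_command, never from a script. Its arguments are lists of equal length, an entry for each row: "travel": the shift along the world's x, y, z in mm, a list of three; "twist": the turn, a rotation vector about the world's x, y, z in rad, a list of three; "hand": the opening, from 0 (shut) to 1 (fully open). A call has 1 to 12 rows; each row shifts and turns the commanded pose from where the row before left it; what a row does not reach is not made up. A row lasts 1/8 s, in which the tool goes at most 62.5 mm and 10.7 degrees, less where a joint would pass 70% of its speed; a pose out of reach is approached as far as the arm can. A call with a gripper value outside its range is refused whole. The fingers move at their own pace and stop on an object; "force" is the grip in N (left out, the last holds). Time passes only in rows, so rows that do not move let the fingers close. It gives the time, the measured TCP pose, the force, the opening and the grip force at its end, in the units of the state.
- ctrl.read_state(): the state, without advancing time (a new reading comes with each control period).
- ctrl.camera(name): name is "scene" or "top" or "wrist"; returns a dict with "frame" (480x640x3 uint8, red, green, blue), "range_z" (480x640 float32, m along the optical axis (not along the pixel's ray), 0 where there is no reading), "mtx" (3x3 intrinsics, pixels), "dist_coeffs" ([k1, k2, p1, p2, k3] as OpenCV has them; the pictures are not rectified), "R" (3x3) and "t" (3): a world point X has camera coordinates R X + t; the wrist camera has in their place "T_tool_cam" (4x4, takes a point from camera to tool coordinates, whose origin is the TCP and whose axes are the flange's). Camera axes: x right, y down, z forward; pixel columns grow to the right and rows downward; lengths in m; the calibration is good to about 2 mm. A picture is of the moment at which its call begins: read the wrist's pose just before it.
- ctrl.sign_off(): hands the job in; it is judged then, once.
The state is a dict: "clock": time; "joint_pos": joint angles; "dq": joint speeds; "tau": joint torques, N m; "ee_pos": TCP position; "tool_rot": TCP orientation; "ft_force": force on the tool from outside, world axes, zero at the start; "torque": the same for the moment, N m; "gripper_width": finger opening in m; "grasp_force": force on a finger pad.
Only numpy, scipy, OpenCV 4.12 (cv2) and the standard library are available. Lean on these libraries where they do the work, as an engineer would, in place of code of your own. Each camera call takes 0.05 s, during which the arm holds its last target. There are 200 camera calls.

## Working session

There is one attempt and no reset: what is moved stays moved. The work goes in short steps, Python scripts to look and compute and a tool call to move; the robot and the scene stay as the last step left them, time stands still between calls to the robot, and variables do not carry over. Pictures are saved under pics/ and viewed, at most 14 in all, crops included, and the job is handed in when it is done.

Besides the shell and the picture viewer there is one more tool, called as name(argument=value, ...) on one line, values as JSON. arm_command: Moves the arm, as the interface text tells. Its arguments: {"type":"object","properties":{"travel":{"type":"array","items":{"type":"array","items":{"type":"number"}}},"twist":{"type":"array","items":{"type":"array","items":{"type":"number"}}},"hand":{"type":"array","items":{"type":"number"}},"force":{"type":"number"}},"required":["travel","twist","hand"]}

```bash
mkdir -p pics
cat > h.py <<'E'
from cell import ctrl
import numpy as np, cv2
def snap(n,f):
    c=ctrl.camera(n); cv2.imwrite('pics/'+f+'.png',c['frame'][:,:,::-1]); np.savez('pics/'+f+'.npz',**{k:np.array(v) for k,v in c.items()}); return c
def pts(c):
    # world points for all pixels
    K=np.array(c['mtx']);v,u=np.mgrid[0:480,0:640]
    p=cv2.undistortPoints(np.stack([u,v],-1).reshape(-1,1,2).astype(np.float64),K,np.array(c['dist_coeffs'])).reshape(480,640,2)
    z=c['range_z'][...,None]; P=np.concatenate([p*z,z],-1)
    return (P-np.array(c['t']))@np.array(c['R'])
E
python3 - <<'E'
from h import *
for n in('top','scene'):
    c=snap(n,n+'1'); print(n,c['R'],c['t'],c['mtx'][0][0])
s=ctrl.read_state();print(s['clock'],s['tool_rot'],s['ee_pos'],s['gripper_width'])
E
```

```text
top [[-0.01909873 -0.99973555 -0.01280899]
 [-0.98066923  0.02122673 -0.19451811]
 [ 0.19473856  0.00884633 -0.98081529]] [-0.12086243  0.53423249  0.92699283] 447.2771359845465
scene [[ 0.91312938 -0.40766078 -0.00272311]
 [-0.16381042 -0.36078988 -0.91814858]
 [ 0.3733107   0.83883452 -0.39622693]] [-0.52047565  0.11268039  1.18161359] 513.624585961316
0.1 [[ 9.35965392e-01  3.52091784e-01 -4.00695194e-04]
 [ 3.52091974e-01 -9.35964161e-01  1.52707188e-03]
 [ 1.62633123e-04 -1.57036800e-03 -9.99998754e-01]] [ 0.20231775 -0.53773737  0.22973601] 0.09421868099052887
```

View pics/top1.png

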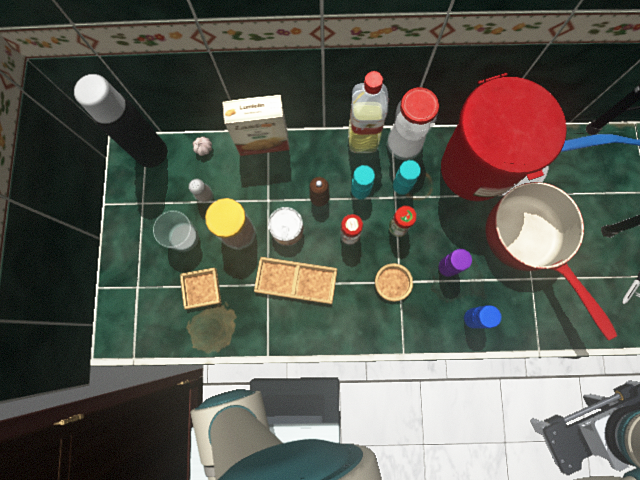

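View pics/scene1.png

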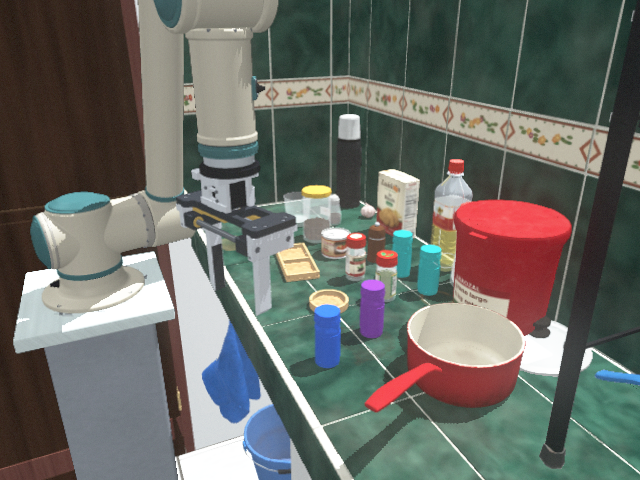

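Top view: salt shaker ~(200,188), mill (319,188), red jars (352,225) and (404,217), coaster (394,282), square tray (200,288), oblong tray (296,281). I'll enlarge the middle.

Run:
```python
import cv2
f=cv2.imread('pics/top1.png')[150:320,150:430]
cv2.imwrite('pics/crop1.png',cv2.resize(f,None,fx=2.857,fy=2.857,interpolation=cv2.INTER_CUBIC)[:600,:800])
```

```text
(no output)
```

View pics/crop1.png

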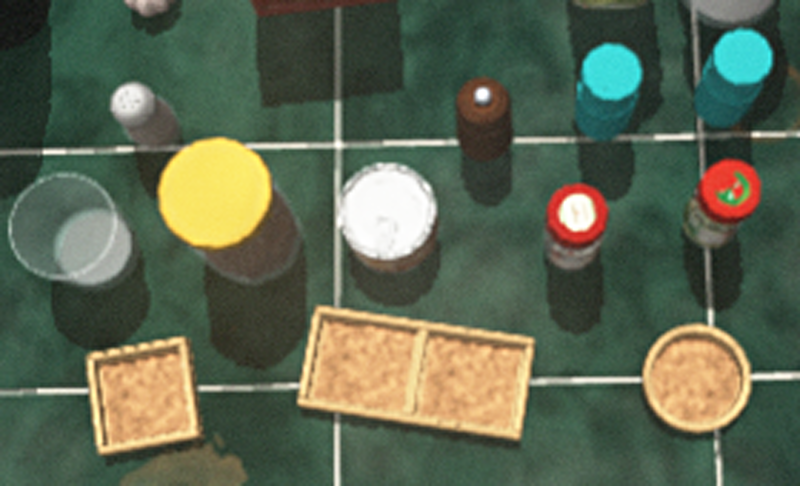

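Run:
```python
from h import *
c=dict(np.load('pics/top1.npz'))
def w(x,y,z):
    p=cv2.undistortPoints(np.array([[[150+x/2.857,150+y/2.857]]]),c['mtx'],c['dist_coeffs'])[0,0]
    C=-c['R'].T@c['t']; d=c['R'].T@np.array([*p,1]); return (C+d*(z-C[2])/d[2])[:2]*1000
for n,a in dict(mill=(482,95,.101),salt=(133,103,.083),A=(577,214,.106),B=(730,190,.106),tin=(390,213,.058),coffee=(216,192,.142),glass=(64,226,.088),coaster=(697,378,.018),t1=(611,72,.106),t2=(742,56,.106)).items(): print(n,w(*a).round())
for q in ([(88,352),(188,338),(202,435),(102,455)],[(318,307),(535,340),(520,440),(299,410)]):
    P=np.array([w(*a,.018) for a in q]); print(P.round(),P.mean(0).round(), [np.degrees(np.arctan2(*(P[i]-P[j])[::-1])).round(1) for i,j in((0,1),(3,2),(0,3),(1,2))])
p=pts(c)
for n,(x,y) in dict(mill=(482,115),salt=(133,103),A=(577,214),B=(730,190),table=(450,230)).items(): print(n,(p[int(150+y/2.857),int(150+x/2.857)]*1000).round())
```

```text
mill [ 659. -130.]
salt [665. 138.]
A [ 564. -198.]
B [ 580. -310.]
tin [580. -57.]
coffee [577.  58.]
glass [568. 185.]
coaster [ 452. -293.]
t1 [ 673. -227.]
t2 [ 683. -325.]
[[483. 185.]
 [492. 106.]
 [416.  93.]
 [402. 171.]] [448. 139.] [np.float64(96.9), np.float64(100.2), np.float64(10.0), np.float64(9.6)]
[[ 515.    4.]
 [ 485. -167.]
 [ 407. -153.]
 [ 434.   18.]] [460. -75.] [np.float64(80.1), np.float64(81.2), np.float64(-10.0), np.float64(-9.9)]
mill [ 647. -128.   91.]
salt [664. 138.  85.]
A [ 566. -196.  108.]
B [ 581. -309.  105.]
table [ 581. -100.   -2.]
```

arm_command(travel=[[38,34,0],[38,34,0],[38,34,0],[38,34,0],[38,34,0],[38,34,0],[38,34,0],[38,34,0],[38,34,0],[38,34,0],[38,34,0],[38,34,0]], twist=[[0,0,-0.03],[0,0,-0.03],[0,0,-0.03],[0,0,-0.03],[0,0,-0.03],[0,0,-0.03],[0,0,-0.03],[0,0,-0.03],[0,0,-0.03],[0,0,-0.03],[0,0,-0.03],[0,0,-0.03]], hand=[0.75,0.75,0.75,0.75,0.75,0.75,0.75,0.75,0.75,0.75,0.75,0.75])

```text
clock: 1.6
ee_pos: [0.6593, -0.1289, 0.2299]
tool_rot: [[1.0, -0.001, -0.001], [-0.001, -1.0, -0.0], [-0.001, 0.0, -1.0]]
ft_force: [-0.2, -0.6, 0.4]
gripper_width: 0.0705
grasp_force: 0.0
```

```bash
cat >> h.py <<'E'
def wsnap(f):
    s=ctrl.read_state(); c=snap('wrist',f); T=np.array(c['T_tool_cam']); R=np.array(s['tool_rot']); 
    Rw=R@T[:3,:3]; tw=R@T[:3,3]+np.array(s['ee_pos']); c['R']=Rw.T; c['t']=-Rw.T@tw
    np.savez('pics/'+f+'.npz',**{k:np.array(v) for k,v in c.items()}); return c
def w(c,x,y,z):
    p=cv2.undistortPoints(np.array([[[x,y]]],float),np.array(c['mtx']),np.array(c['dist_coeffs']))[0,0]
    C=-c['R'].T@c['t']; d=c['R'].T@np.array([*p,1]); return ((C+d*(z-C[2])/d[2])[:2]*1000).round(1)
def st():
    s=ctrl.read_state(); print(s['clock'],(np.array(s['ee_pos'])*1000).round(1),np.array(s['tool_rot']).round(3).tolist(),s['gripper_width'],s['grasp_force'],np.array(s['ft_force']).round(1))
E
python3 - <<'E'
from h import *
st(); c=wsnap('w1'); print(c['R'],c['t'])
p=pts(dict(np.load('pics/top1.npz')))
# obstacles: coarse max height map
for x in range(680,900,40):
    print(x,[int(1000*max([0]+list(p[(abs(p[...,0]*1000-x)<20)&(abs(p[...,1]*1000-y)<20)][:,2]))) for y in range(280,-400,-40)])
E
```

```text
1.6 [ 659.3 -128.9  229.9] [[1.0, -0.001, -0.001], [-0.001, -1.0, -0.0], [-0.001, 0.0, -1.0]] 0.07054252634713244 0.0 [-0.2 -0.6  0.4]
[[-2.09183003e-03 -9.99997759e-01 -3.25978329e-04]
 [-9.68730947e-01  1.94554768e-03  2.48105960e-01]
 [-2.48104770e-01  8.34780794e-04 -9.68732846e-01]] [-0.12701906  0.61238761  0.55313833]
680 [3, 3, 2, 90, 90, 2, 3, 3, 4, 4, 101, 91, 110, 110, 4, 110, 109]
720 [3, 5, 3, 3, 3, 4, 2, 4, 4, 6, 5, 4, 3, 2, 4, 107, 3]
760 [293, 291, 4, 34, 36, 170, 173, 173, 171, 5, 3, 4, 220, 223, 209, 194, 193]
800 [291, 291, 2, 45, 37, 173, 174, 174, 174, 4, 4, 5, 259, 272, 217, 194, 193]
840 [452, 449, 446, 445, 442, 440, 437, 434, 434, 433, 432, 431, 427, 426, 425, 423, 425]
880 [0, 0, 0, 0, 0, 0, 0, 0, 0, 0, 0, 0, 0, 0, 0, 0, 0]
```

View pics/w1.png

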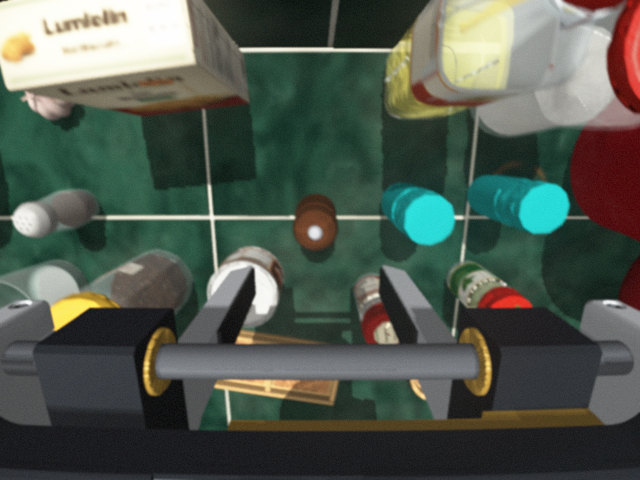

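Wrist view: mill knob at (315,232), salt dome at (33,218), turquoise jars clear of the fingers.

Run:
```python
from h import *
c=dict(np.load('pics/w1.npz'))
print(w(c,315,232,.101),w(c,33,218,.085))
```

```text
[ 662.3 -126.7] [672.6 136.7]
```

arm_command(travel=[[2,1,-30],[0,0,-40],[0,0,-40],[0,0,-32],[0,0,-20],[0,0,0],[0,0,0],[0,0,0],[0,0,0],[0,0,0],[0,0,0]], twist=[[0,0,0],[0,0,0],[0,0,0],[0,0,0],[0,0,0],[0,0,0],[0,0,0],[0,0,0],[0,0,0],[0,0,0],[0,0,0]], hand=[0.75,0.75,0.75,0.75,0.75,0.75,0.2,0.2,0.2,0.2,0.2], force=20)

```text
clock: 3.02
ee_pos: [0.6611, -0.1291, 0.0696]
tool_rot: [[1.0, -0.0, 0.002], [-0.0, -1.0, -0.0], [0.002, 0.0, -1.0]]
ft_force: [0.4, 0.6, 5.9]
gripper_width: 0.0438
grasp_force: 20.0
```

arm_command(travel=[[0,0,30],[0,0,40],[0,0,40],[0,0,40],[-26,-20,0],[-30,-24,0],[-32,-25,0],[-32,-25,0],[-32,-25,0],[-32,-25,0],[-25,-20,0],[0,0,0]], twist=[[0,0,0],[0,0,0],[0,0,0],[0,0,0],[0,0,0],[0,0,0],[0,0,0],[0,0,0],[0,0,0],[0,0,0],[0,0,0],[0,0,0]], hand=[0.2,0.2,0.2,0.2,0.2,0.2,0.2,0.2,0.2,0.2,0.2,0.2])

```text
clock: 4.53
ee_pos: [0.4494, -0.2942, 0.2179]
tool_rot: [[1.0, -0.003, -0.002], [-0.003, -1.0, 0.0], [-0.002, -0.0, -1.0]]
ft_force: [0.8, 0.8, -1.7]
gripper_width: 0.0432
grasp_force: 20.0
```

Run:
```python
from h import *
st(); c=snap('top','top2')
p=pts(c); f=c['frame']
# purple / blue positions
hs=cv2.cvtColor(f,cv2.COLOR_RGB2HSV)
for lo,hi in((105,125),(126,150)):
    m=(hs[...,0]>=lo)&(hs[...,0]<=hi)&(hs[...,1]>120)&(p[...,2]>.09)&(p[...,2]<.12)&(p[...,0]<.6)
    print(m.sum(),(np.median(p[m],0)*1000).round())
cv2.imwrite('pics/crop2.png',cv2.resize(f[150:350,320:520,::-1],None,fx=3,fy=3))
```

```text
4.525 [ 449.4 -294.2  217.9] [[1.0, -0.003, -0.002], [-0.003, -1.0, 0.0], [-0.002, -0.0, -1.0]] 0.043177449117099344 19.99329657269726 [ 0.8  0.8 -1.7]
142 [ 363. -476.  107.]
1 [ 466. -419.  108.]
```

View pics/crop2.png

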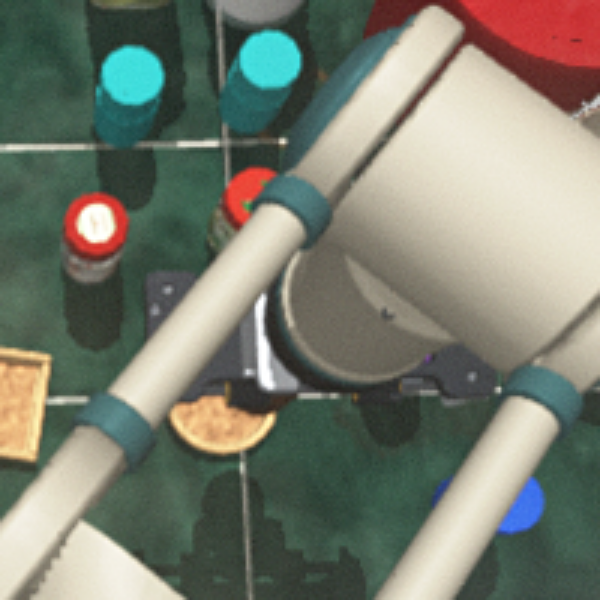

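Top view: tool occludes most of the coaster but is over it; jars undisturbed. Lower.

arm_command(travel=[[3,1,-30],[0,0,-40],[0,0,-40],[0,0,-20],[0,0,-8],[0,0,-2],[0,0,0]], twist=[[0,0,0],[0,0,0],[0,0,0],[0,0,0],[0,0,0],[0,0,0],[0,0,0]], hand=[0.2,0.2,0.2,0.2,0.2,0.2,0.2])

```text
clock: 5.45
ee_pos: [0.4552, -0.2925, 0.0792]
tool_rot: [[1.0, 0.0, 0.001], [0.0, -1.0, -0.001], [0.001, 0.001, -1.0]]
ft_force: [-0.3, -0.4, -1.5]
gripper_width: 0.0433
grasp_force: 20.0
```

Run:
```python
from h import *
st(); c=snap('scene','s2')
cv2.imwrite('pics/crop3.png',cv2.resize(c['frame'][220:380,240:440,::-1],None,fx=3,fy=3))
```

```text
5.45 [ 455.2 -292.5   79.2] [[1.0, 0.0, 0.001], [0.0, -1.0, -0.001], [0.001, 0.001, -1.0]] 0.04330654028190253 19.99338304876469 [-0.3 -0.4 -1.5]
```

View pics/crop3.png

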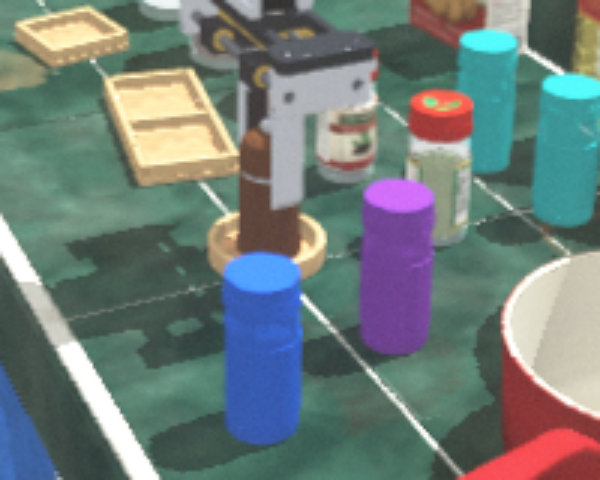

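Scene crop: the mill's foot is inside the coaster ring (270,245), just above the cork. Lower the last 3 mm, release, rise.

arm_command(travel=[[0,0,-2],[0,0,-1],[0,0,-1],[0,0,0],[0,0,0],[0,0,0],[0,0,0],[0,0,30],[0,0,40],[0,0,40],[0,0,40]], twist=[[0,0,0],[0,0,0],[0,0,0],[0,0,0],[0,0,0],[0,0,0],[0,0,0],[0,0,0],[0,0,0],[0,0,0],[0,0,0]], hand=[0.2,0.2,0.2,0.2,0.7,0.7,0.7,0.7,0.7,0.7,0.7])

```text
clock: 6.88
ee_pos: [0.4543, -0.2921, 0.2256]
tool_rot: [[1.0, -0.0, -0.0], [-0.0, -1.0, -0.0], [-0.0, 0.0, -1.0]]
ft_force: [0.3, -0.2, -0.8]
gripper_width: 0.0658
grasp_force: 0.0
```

Run:
```python
from h import *
st()
```

```text
6.875 [ 454.3 -292.1  225.6] [[1.0, -0.0, -0.0], [-0.0, -1.0, -0.0], [-0.0, 0.0, -1.0]] 0.06581389281112265 0.0 [ 0.3 -0.2 -0.8]
```

arm_command(travel=[[18,36,0],[18,36,0],[18,36,0],[18,36,0],[18,36,0],[18,36,0],[18,36,0],[18,36,0],[18,36,0],[18,36,0],[18,36,0],[16,33,0]], twist=[[0,0,0],[0,0,0],[0,0,0],[0,0,0],[0,0,0],[0,0,0],[0,0,0],[0,0,0],[0,0,0],[0,0,0],[0,0,0],[0,0,0]], hand=[0.7,0.7,0.7,0.7,0.7,0.7,0.7,0.7,0.7,0.7,0.7,0.7])

```text
clock: 8.38
ee_pos: [0.669, 0.1382, 0.2241]
tool_rot: [[1.0, 0.0, -0.0], [0.0, -1.0, -0.0], [-0.0, 0.0, -1.0]]
ft_force: [0.3, 0.7, -0.4]
gripper_width: 0.0658
grasp_force: 0.0
```

Run:
```python
from h import *
st(); c=wsnap('w2')
```

```text
8.375 [669.  138.2 224.1] [[1.0, 0.0, -0.0], [0.0, -1.0, -0.0], [-0.0, 0.0, -1.0]] 0.06575599870434001 0.0 [ 0.3  0.7 -0.4]
```

View pics/w2.png

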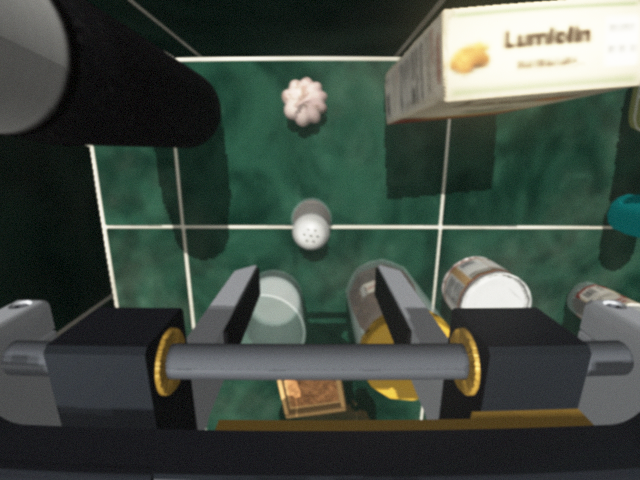

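Wrist view: salt dome centre at (311,232), between the fingers' line; glass and coffee jar lie well nearer the robot.

Run:
```python
from h import *
c=dict(np.load('pics/w2.npz'))
print(w(c,311,232,.085),w(c,311,207,.05))
```

```text
[669.6 144. ] [686.6 144.5]
```

arm_command(travel=[[1,4,-30],[0,0,-40],[0,0,-40],[0,0,-32],[0,0,-17],[0,0,0],[0,0,0],[0,0,0],[0,0,0],[0,0,0],[0,0,0]], twist=[[0,0,0],[0,0,0],[0,0,0],[0,0,0],[0,0,0],[0,0,0],[0,0,0],[0,0,0],[0,0,0],[0,0,0],[0,0,0]], hand=[0.7,0.7,0.7,0.7,0.7,0.7,0.2,0.2,0.2,0.2,0.2], force=20)

```text
clock: 9.8
ee_pos: [0.6701, 0.1412, 0.0666]
tool_rot: [[1.0, -0.0, 0.002], [-0.0, -1.0, 0.001], [0.002, -0.001, -1.0]]
ft_force: [-0.1, 1.6, 5.4]
gripper_width: 0.0377
grasp_force: 20.1
```

Width 38 mm rather than 44: lift a little and check the grip.

arm_command(travel=[[0,0,10],[0,0,20],[0,0,0]], twist=[[0,0,0],[0,0,0],[0,0,0]], hand=[0.2,0.2,0.2])

```text
clock: 10.18
ee_pos: [0.6704, 0.1406, 0.0969]
tool_rot: [[1.0, -0.0, 0.003], [-0.0, -1.0, -0.0], [0.003, 0.0, -1.0]]
ft_force: [-0.8, -0.3, -1.0]
gripper_width: 0.0379
grasp_force: 19.7
```

Run:
```python
from h import *
st(); c=wsnap('w3')
s=snap('scene','s3')
a=cv2.resize(c['frame'][150:390,160:480],(800,600)); b=cv2.resize(s['frame'][170:290,260:420],(800,600))
cv2.imwrite('pics/crop4.png',cv2.resize(np.hstack([a,b]),(800,300))[...,::-1])
```

```text
10.175 [670.4 140.6  96.9] [[1.0, -0.0, 0.003], [-0.0, -1.0, -0.0], [0.003, 0.0, -1.0]] 0.03787651298292699 19.68385630112607 [-0.8 -0.3 -1. ]
```

View pics/crop4.png

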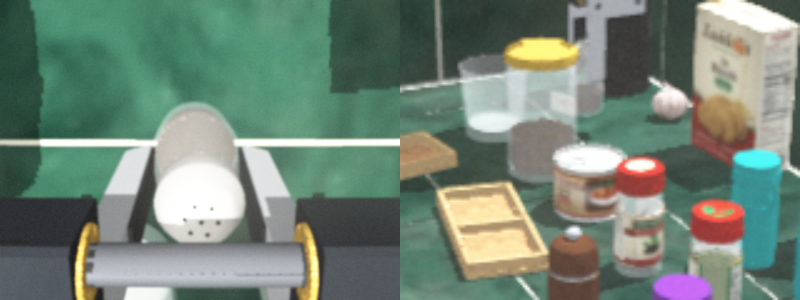

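Wrist crop: dome centred between fingers at about pixel (320,308), shaker lifted with the hand, looking upright.

Run:
```python
from h import *
c=dict(np.load('pics/w3.npz'))
print(w(c,319,310,.116),w(c,316,302,.116), w(c,316,256,.03),w(c,316,232,.03))
p=pts(c)*1000
for v in range(232,330,8): print(v,p[v,318].round(), p[v,290].round())
```

```text
[673.6 140.2] [677.4 141.5] [671.5 141.7] [688.5 141.7]
232 [690. 140.  35.] [682. 162.   0.]
240 [691. 140.  61.] [675. 162.  -1.]
248 [689. 140.  71.] [684. 157.  55.]
256 [687. 140.  79.] [683. 156.  68.]
264 [685. 141.  88.] [682. 156.  77.]
272 [684. 141.  97.] [679. 155.  83.]
280 [685. 141. 109.] [678. 155.  90.]
288 [682. 141. 110.] [678. 154. 101.]
296 [680. 141. 115.] [678. 153. 111.]
304 [677. 141. 117.] [675. 153. 113.]
312 [674. 141. 119.] [671. 153. 114.]
320 [670. 141. 119.] [668. 153. 116.]
328 [667. 141. 120.] [662. 154. 112.]
```

arm_command(travel=[[0,0,30],[0,0,40],[0,0,40],[0,0,33],[-25,0,0],[-36,0,0],[-36,0,0],[-36,0,0],[-36,0,0],[-32,0,0],[-20,-2,0],[0,0,0]], twist=[[0,0,0],[0,0,0],[0,0,0],[0,0,0],[0,0,0],[0,0,0],[0,0,0],[0,0,0],[0,0,0],[0,0,0],[0,0,0],[0,0,0]], hand=[0.2,0.2,0.2,0.2,0.2,0.2,0.2,0.2,0.2,0.2,0.2,0.2])

```text
clock: 11.78
ee_pos: [0.4475, 0.1386, 0.2383]
tool_rot: [[1.0, -0.0, -0.0], [-0.0, -1.0, -0.0], [-0.0, 0.0, -1.0]]
ft_force: [0.4, -0.1, -0.8]
gripper_width: 0.0378
grasp_force: 19.7
```

arm_command(travel=[[0,0,-30],[0,0,-45],[0,0,-45],[0,0,-30],[0,0,-12],[0,0,0]], twist=[[0,0,0],[0,0,0],[0,0,0],[0,0,0],[0,0,0],[0,0,0]], hand=[0.2,0.2,0.2,0.2,0.2,0.2])

```text
clock: 12.52
ee_pos: [0.4492, 0.1387, 0.076]
tool_rot: [[1.0, -0.0, -0.001], [-0.0, -1.0, -0.0], [-0.001, 0.0, -1.0]]
ft_force: [-0.5, 0.6, -0.4]
gripper_width: 0.0375
grasp_force: 19.7
```

Run:
```python
from h import *
st(); c=wsnap('w4'); cv2.imwrite('pics/crop5.png',c['frame'][120:420,100:540,::-1])
```

```text
12.525 [449.2 138.7  76. ] [[1.0, -0.0, -0.001], [-0.0, -1.0, -0.0], [-0.001, 0.0, -1.0]] 0.0375434517103357 19.685311146313325 [-0.5  0.6 -0.4]
```

View pics/crop5.png

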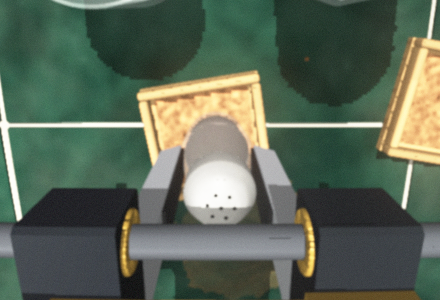

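Crop: foot is inside the tray; far rim corners at full-frame (239,210) and (360,192); foot looks slightly right/near. Measure.

Run:
```python
from h import *
c=dict(np.load('pics/w4.npz'))
a=w(c,239,211,.018);b=w(c,360,192,.018); d=(b-a)/np.linalg.norm(b-a); n=np.array([d[1],-d[0]]); n=n if n[0]<0 else -n
print(a,b,np.linalg.norm(b-a),(a+b)/2+40*n)
p=pts(c)*1000
for v in range(236,300,8): print(v,p[v,318].round(),p[v,310].round())
```

```text
[483.1 189.1] [495.2 111.9] 78.1424980404389 [449.63245094 144.30618726]
236 [469. 138.  28.] [469. 143.  26.]
244 [469. 139.  46.] [469. 143.  45.]
252 [467. 139.  55.] [467. 143.  55.]
260 [465. 139.  64.] [465. 143.  62.]
268 [464. 139.  72.] [463. 143.  71.]
276 [463. 139.  82.] [463. 142.  81.]
284 [462. 139.  89.] [462. 142.  88.]
292 [460. 139.  93.] [460. 142.  92.]
```

arm_command(travel=[[0,3,0],[0,0,-2],[0,0,-1],[0,0,-1],[0,0,0],[0,0,0],[0,0,0],[0,0,0],[0,0,30],[0,0,45],[0,0,45],[0,0,30]], twist=[[0,0,0],[0,0,0],[0,0,0],[0,0,0],[0,0,0],[0,0,0],[0,0,0],[0,0,0],[0,0,0],[0,0,0],[0,0,0],[0,0,0]], hand=[0.2,0.2,0.2,0.2,0.2,0.7,0.7,0.7,0.7,0.7,0.7,0.7])

```text
clock: 14.08
ee_pos: [0.449, 0.1419, 0.2247]
tool_rot: [[1.0, -0.0, 0.003], [-0.0, -1.0, 0.0], [0.003, -0.0, -1.0]]
ft_force: [-0.5, -0.6, -0.3]
gripper_width: 0.0655
grasp_force: 0.0
```

arm_command(travel=[[10,-28,0],[10,-28,0],[10,-28,0],[10,-28,0],[10,-28,0],[10,-28,0],[10,-28,0],[10,-28,0],[10,-28,0],[10,-28,0],[10,-28,0],[6,-30,0]], twist=[[0,0,0],[0,0,0],[0,0,0],[0,0,0],[0,0,0],[0,0,0],[0,0,0],[0,0,0],[0,0,0],[0,0,0],[0,0,0],[0,0,0]], hand=[0.7,0.7,0.7,0.7,0.7,0.7,0.7,0.7,0.7,0.7,0.7,0.7])

```text
clock: 15.58
ee_pos: [0.5648, -0.1971, 0.2222]
tool_rot: [[1.0, -0.0, -0.0], [-0.0, -1.0, 0.0], [-0.0, -0.0, -1.0]]
ft_force: [-0.1, 0.4, -0.8]
gripper_width: 0.066
grasp_force: 0.0
```

Run:
```python
from h import *
st(); c=wsnap('w5')
hs=cv2.cvtColor(c['frame'],cv2.COLOR_RGB2HSV); p=pts(c)*1000
m=((hs[...,0]<8)|(hs[...,0]>172))&(hs[...,1]>140)&(p[...,2]>98)&(p[...,2]<115)
n,l,s,ce=cv2.connectedComponentsWithStats(m.astype(np.uint8))
for i in range(1,n):
    if s[i,4]>150: print(s[i],ce[i].round(),w(c,*(s[i,:2]+s[i,2:4]/2),.106),np.ptp(p[l==i],0).round())
```

```text
15.575 [ 564.8 -197.1  222.2] [[1.0, -0.0, -0.0], [-0.0, -1.0, 0.0], [-0.0, -0.0, -1.0]] 0.06602777602379695 0.0 [-0.1  0.4 -0.8]
[ 592    0   48  148 2402] [609.  74.] [ 695.7 -426.7] [108.  53.  17.]
[ 423  192   56   53 1670] [448. 217.] [ 582.2 -307.1] [43. 44. 11.]
[ 290  211   52   53 1228] [315. 236.] [ 566.1 -195.8] [44. 43. 10.]
```

View pics/w5.png

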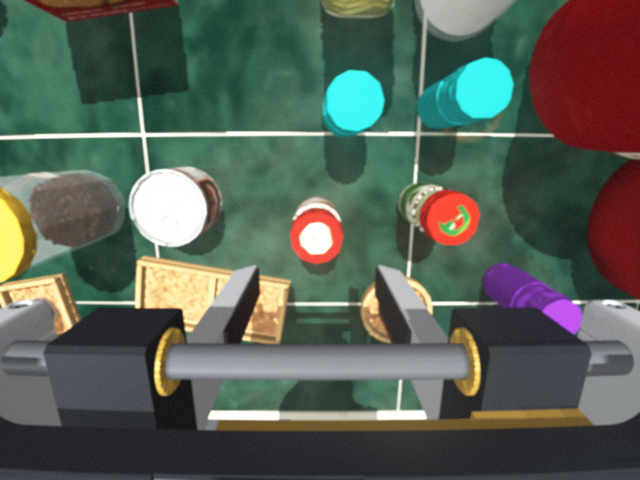

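Wrist view: jar A cap at (316,237), jar B cap at (451,218), both with clear finger room.

arm_command(travel=[[1,1,-30],[0,0,-40],[0,0,-33],[0,0,-18],[0,0,0],[0,0,0],[0,0,0],[0,0,0],[0,0,0],[0,0,10],[0,0,20],[0,0,0]], twist=[[0,0,0],[0,0,0],[0,0,0],[0,0,0],[0,0,0],[0,0,0],[0,0,0],[0,0,0],[0,0,0],[0,0,0],[0,0,0],[0,0,0]], hand=[0.7,0.7,0.7,0.7,0.7,0.2,0.2,0.2,0.2,0.2,0.2,0.2], force=20)

```text
clock: 17.12
ee_pos: [0.5664, -0.1956, 0.133]
tool_rot: [[1.0, -0.0, 0.003], [-0.0, -1.0, -0.001], [0.003, 0.001, -1.0]]
ft_force: [0.5, -0.2, -0.9]
gripper_width: 0.0442
grasp_force: 20.0
```

Run:
```python
from h import *
st(); c=wsnap('w6'); s=snap('scene','s6')
a=cv2.resize(c['frame'][120:420,120:520],(400,300)); b=cv2.resize(s['frame'][190:340,240:440],(400,300))
cv2.imwrite('pics/crop6.png',np.hstack([a,b])[...,::-1])
```

```text
17.125 [ 566.4 -195.6  133. ] [[1.0, -0.0, 0.003], [-0.0, -1.0, -0.001], [0.003, 0.001, -1.0]] 0.044172475320118254 19.99990314245224 [ 0.5 -0.2 -0.9]
```

View pics/crop6.png

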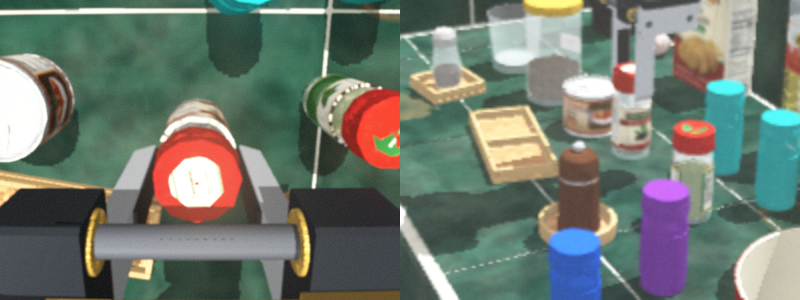

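Crop: jar A held upright by the cap; right half shows mill standing in coaster and salt in square tray.

arm_command(travel=[[0,0,30],[0,0,40],[0,0,10],[-12,20,0],[-18,30,0],[-20,34,0],[-20,34,0],[-18,30,0],[-10,18,0],[0,0,-30],[0,0,-30],[0,0,0]], twist=[[0,0,0],[0,0,0],[0,0,0],[0,0,0],[0,0,0],[0,0,0],[0,0,0],[0,0,0],[0,0,0],[0,0,0],[0,0,0],[0,0,0]], hand=[0.2,0.2,0.2,0.2,0.2,0.2,0.2,0.2,0.2,0.2,0.2,0.2])

```text
clock: 18.73
ee_pos: [0.4655, -0.0289, 0.1491]
tool_rot: [[1.0, -0.0, -0.006], [-0.0, -1.0, 0.001], [-0.006, -0.001, -1.0]]
ft_force: [0.1, 0.6, -0.8]
gripper_width: 0.0443
grasp_force: 20.0
```

Run:
```python
from h import *
st(); c=wsnap('w7'); cv2.imwrite('pics/crop7.png',cv2.resize(c['frame'][140:400,140:560,::-1],None,fx=1.9,fy=1.9))
```

```text
18.725 [465.5 -28.9 149.1] [[1.0, -0.0, -0.006], [-0.0, -1.0, 0.001], [-0.006, -0.001, -1.0]] 0.04434115723582404 19.99989777803421 [ 0.1  0.6 -0.8]
```

View pics/crop7.png

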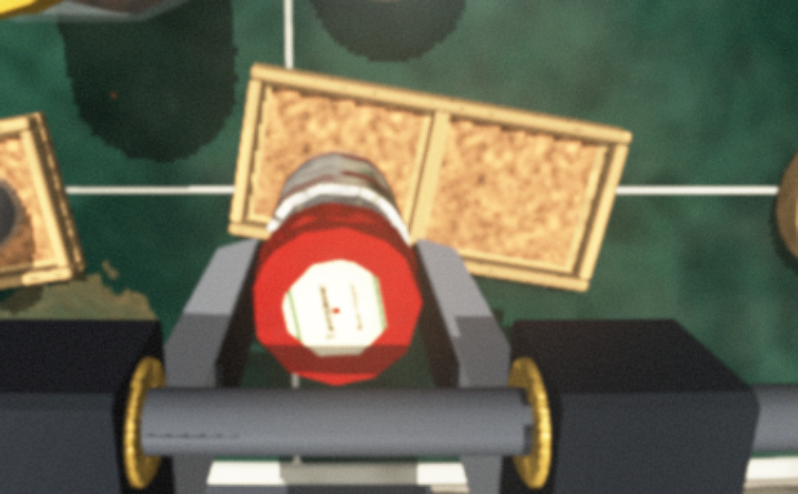

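Crop: tray rim corners at (250,64), (631,134), (584,290), (229,234); divider end at (437,103). Measure compartment centres.

Run:
```python
from h import *
c=dict(np.load('pics/w7.npz'))
P=np.array([w(c,140+x/1.9,140+y/1.9,.018) for x,y in((250,64),(631,134),(584,290),(229,234))]); print(P,P.mean(0),[np.linalg.norm(P[i]-P[i-1]) for i in range(4)])
m=P.mean(0); d=(P[0]-P[1]+P[3]-P[2]);d/=np.linalg.norm(d); print(d,m+42.5*d,m-42.5*d)
p=pts(c)*1000
for v in range(222,262,8): print(v,p[v,316].round())
```

```text
[[ 517.6    9.6]
 [ 486.3 -162.7]
 [ 409.6 -148.6]
 [ 438.5   22.3]] [463.   -69.85] [np.float64(80.11304512999118), np.float64(175.1199017816079), np.float64(77.98525501657348), np.float64(173.32633960249666)]
[0.17277017 0.98496217] [470.34273223 -27.98910795] [ 455.65726777 -111.71089205]
222 [487. -28.  68.]
230 [487. -28.  94.]
238 [487. -28. 113.]
246 [486. -28. 126.]
254 [487. -28. 144.]
```

arm_command(travel=[[4,1,0],[0,0,-15],[0,0,-15],[0,0,-6],[0,0,-2],[0,0,0],[0,0,0]], twist=[[0,0,0],[0,0,0],[0,0,0],[0,0,0],[0,0,0],[0,0,0],[0,0,0]], hand=[0.2,0.2,0.2,0.2,0.2,0.2,0.2])

```text
clock: 19.65
ee_pos: [0.4719, -0.0283, 0.114]
tool_rot: [[1.0, -0.0, 0.001], [-0.0, -1.0, -0.0], [0.001, 0.0, -1.0]]
ft_force: [0.2, 0.9, -0.8]
gripper_width: 0.0441
grasp_force: 20.0
```

arm_command(travel=[[0,0,-2],[0,0,-1],[0,0,-1],[0,0,-1],[0,0,0]], twist=[[0,0,0],[0,0,0],[0,0,0],[0,0,0],[0,0,0]], hand=[0.2,0.2,0.2,0.2,0.2])

```text
clock: 20.27
ee_pos: [0.4715, -0.0282, 0.1086]
tool_rot: [[1.0, -0.0, 0.0], [-0.0, -1.0, -0.0], [0.0, 0.0, -1.0]]
ft_force: [-1.0, 0.1, -0.3]
gripper_width: 0.0439
grasp_force: 20.0
```

arm_command(travel=[[0,0,-1],[0,0,0]], twist=[[0,0,0],[0,0,0]], hand=[0.2,0.2])

```text
clock: 20.52
ee_pos: [0.4718, -0.0283, 0.1086]
tool_rot: [[1.0, -0.0, 0.001], [-0.0, -1.0, -0.0], [0.001, 0.0, -1.0]]
ft_force: [-1.7, 0.7, 7.1]
gripper_width: 0.0438
grasp_force: 20.0
```

Contact at 7 N: release, rise, go over jar B.

arm_command(travel=[[0,0,0],[0,0,0],[0,0,0],[0,0,30],[0,0,45],[0,0,40],[10,-25,0],[20,-50,0],[22,-56,0],[22,-56,0],[22,-56,0],[14,-36,0]], twist=[[0,0,0],[0,0,0],[0,0,0],[0,0,0],[0,0,0],[0,0,0],[0,0,0],[0,0,0],[0,0,0],[0,0,0],[0,0,0],[0,0,0]], hand=[0.7,0.7,0.7,0.7,0.7,0.7,0.7,0.7,0.7,0.7,0.7,0.7])

```text
clock: 22.02
ee_pos: [0.582, -0.3101, 0.2216]
tool_rot: [[1.0, -0.002, -0.0], [-0.002, -1.0, -0.0], [-0.0, 0.0, -1.0]]
ft_force: [0.2, 1.0, 0.4]
gripper_width: 0.0657
grasp_force: 0.0
```

Run:
```python
from h import *
st(); c=wsnap('w8')
hs=cv2.cvtColor(c['frame'],cv2.COLOR_RGB2HSV); p=pts(c)*1000
m=((hs[...,0]<8)|(hs[...,0]>172))&(hs[...,1]>140)&(p[...,2]>98)&(p[...,2]<115)
n,l,s,ce=cv2.connectedComponentsWithStats(m.astype(np.uint8))
for i in range(1,n):
    if s[i,4]>150: print(s[i],ce[i].round(),w(c,*(s[i,:2]+s[i,2:4]/2),.106),np.ptp(p[l==i],0).round())
```

```text
22.025 [ 582.  -310.1  221.6] [[1.0, -0.002, -0.0], [-0.002, -1.0, -0.0], [-0.0, 0.0, -1.0]] 0.06571783399059289 0.0 [0.2 1.  0.4]
[ 448    0   82  175 1315] [466.  93.] [ 700.4 -440.2] [126.  70.  17.]
[ 290  213   51   52 1540] [314. 237.] [ 582.3 -308.4] [43. 42. 10.]
```

arm_command(travel=[[0,2,-30],[0,0,-40],[0,0,-33],[0,0,-18],[0,0,0],[0,0,0],[0,0,0],[0,0,0],[0,0,0],[0,0,10],[0,0,20],[0,0,0]], twist=[[0,0,0],[0,0,0],[0,0,0],[0,0,0],[0,0,0],[0,0,0],[0,0,0],[0,0,0],[0,0,0],[0,0,0],[0,0,0],[0,0,0]], hand=[0.7,0.7,0.7,0.7,0.7,0.2,0.2,0.2,0.2,0.2,0.2,0.2], force=20)

```text
clock: 23.58
ee_pos: [0.5823, -0.3057, 0.1331]
tool_rot: [[1.0, -0.0, 0.003], [-0.0, -1.0, -0.002], [0.003, 0.002, -1.0]]
ft_force: [0.1, -0.0, -1.5]
gripper_width: 0.0443
grasp_force: 19.9
```

arm_command(travel=[[0,0,30],[0,0,45],[0,0,25],[-15,23,0],[-25,38,0],[-26,40,0],[-26,40,0],[-22,34,0],[-12,18,0],[0,0,-40],[0,0,-40],[0,0,0]], twist=[[0,0,0],[0,0,0],[0,0,0],[0,0,0],[0,0,0],[0,0,0],[0,0,0],[0,0,0],[0,0,0],[0,0,0],[0,0,0],[0,0,0]], hand=[0.2,0.2,0.2,0.2,0.2,0.2,0.2,0.2,0.2,0.2,0.2,0.2])

```text
clock: 25.08
ee_pos: [0.4534, -0.1116, 0.149]
tool_rot: [[1.0, -0.0, -0.006], [-0.0, -1.0, 0.002], [-0.006, -0.002, -1.0]]
ft_force: [-0.1, -0.2, -1.0]
gripper_width: 0.0444
grasp_force: 20.0
```

Run:
```python
from h import *
st(); c=wsnap('w9'); p=pts(c)*1000
for v in range(206,262,8): print(v,p[v,316].round())
cv2.imwrite('pics/crop9.png',cv2.resize(c['frame'][140:400,140:560,::-1],None,fx=1.9,fy=1.9))
```

```text
25.075 [ 453.4 -111.6  149. ] [[1.0, -0.0, -0.006], [-0.0, -1.0, 0.002], [-0.006, -0.002, -1.0]] 0.0443695898062014 20.005987053500576 [-0.1 -0.2 -1. ]
206 [ 476. -110.    6.]
214 [ 469. -110.    6.]
222 [ 474. -110.   66.]
230 [ 475. -110.   92.]
238 [ 475. -111.  112.]
246 [ 474. -111.  125.]
254 [ 525. -112.  303.]
```

View pics/crop9.png

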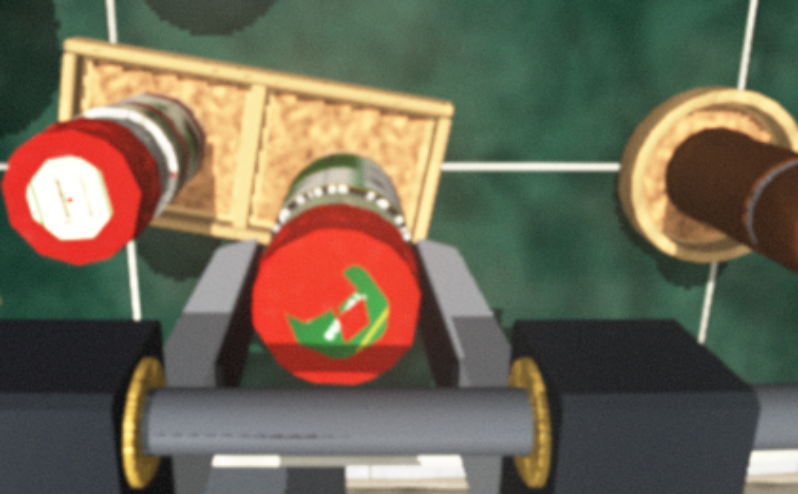

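Crop: jar A stands in its compartment; jar B's foot is over the right compartment; mill stands in the coaster. Lower.

arm_command(travel=[[2,0,0],[0,0,-15],[0,0,-15],[0,0,-6],[0,0,-3],[0,0,-1],[0,0,-1],[0,0,-1],[0,0,0]], twist=[[0,0,0],[0,0,0],[0,0,0],[0,0,0],[0,0,0],[0,0,0],[0,0,0],[0,0,0],[0,0,0]], hand=[0.2,0.2,0.2,0.2,0.2,0.2,0.2,0.2,0.2])

```text
clock: 26.25
ee_pos: [0.4575, -0.1122, 0.1095]
tool_rot: [[1.0, -0.0, 0.0], [-0.0, -1.0, -0.0], [0.0, 0.0, -1.0]]
ft_force: [0.2, -0.2, -0.9]
gripper_width: 0.0446
grasp_force: 20.0
```

arm_command(travel=[[0,0,-1],[0,0,0]], twist=[[0,0,0],[0,0,0]], hand=[0.2,0.2])

```text
clock: 26.5
ee_pos: [0.4576, -0.1123, 0.1087]
tool_rot: [[1.0, -0.0, 0.0], [-0.0, -1.0, -0.0], [0.0, 0.0, -1.0]]
ft_force: [0.7, -0.4, 0.2]
gripper_width: 0.0443
grasp_force: 20.0
```

arm_command(travel=[[0,0,-1],[0,0,0],[0,0,0],[0,0,0],[0,0,0],[0,0,30],[0,0,40],[0,0,50],[-20,0,40],[-40,0,0],[-40,0,0],[0,0,0]], twist=[[0,0,0],[0,0,0],[0,0,0],[0,0,0],[0,0,0],[0,0,0],[0,0,0],[0,0,0],[0,0,0],[0,0,0],[0,0,0],[0,0,0]], hand=[0.2,0.2,0.65,0.65,0.65,0.65,0.65,0.65,0.65,0.65,0.65,0.65])

```text
clock: 28.0
ee_pos: [0.3552, -0.1117, 0.2676]
tool_rot: [[1.0, -0.002, -0.0], [-0.002, -1.0, -0.0], [-0.0, 0.0, -1.0]]
ft_force: [0.2, 0.5, -0.5]
gripper_width: 0.061
grasp_force: 0.0
```

Run:
```python
from h import *
st(); s=snap('scene','s9'); c=wsnap('w10')
a=cv2.resize(s['frame'][180:330,240:440],(600,450)); b=cv2.resize(c['frame'],(200,150))
cv2.imwrite('pics/crop10.png',np.hstack([a,np.vstack([b,np.zeros((300,200,3),np.uint8)])])[...,::-1])
```

```text
28.0 [ 355.2 -111.7  267.6] [[1.0, -0.002, -0.0], [-0.002, -1.0, -0.0], [-0.0, 0.0, -1.0]] 0.06101057299447416 0.0 [ 0.2  0.5 -0.5]
```

View pics/crop10.png

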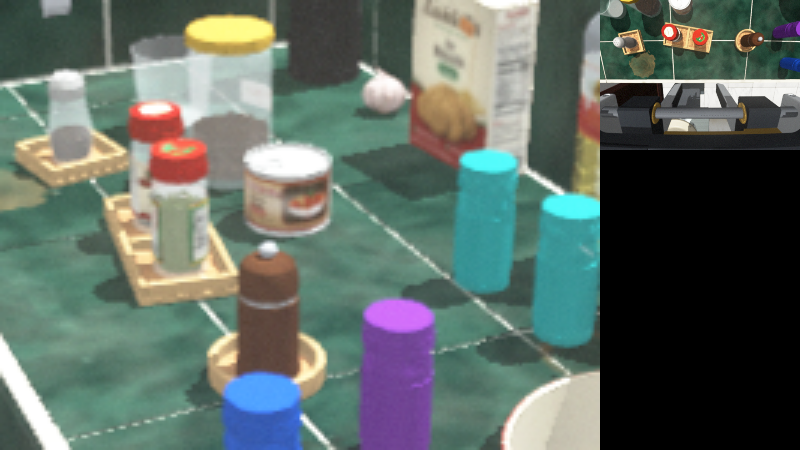

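All four stand upright in their holders, and the bystanders have not moved.

```bash
python3 -c "
from cell import ctrl
print(ctrl.sign_off())"
```

```text
the job is handed in; nothing more can be done
None
```

The job is handed in at about 28 s of the 106 s allowed: the pepper mill is in the round coaster, the salt shaker in the square tray and one red-capped jar in each compartment of the oblong tray, all upright, with everything else left where it was.

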